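Wind down the panel press

TASK

The glued-up wooden panel is waiting in the larger press, the one with the four-spoked star handle. Push the spokes round clockwise (seen from above), one after another as they come clear of the top bar, until the steel plate is fully down on the panel and the star will turn no further. Leave the star of the smaller, three-spoked press as it is.

Things in the scene. Friction and masses are not known exactly. Their poses are not given: they have to be found in the camera images.
- press: Larger of two fixed screw presses: grey bed 170 x 266 mm, wooden panel on it, columns (radius 9) at y = +-115 mm, joined by a top bar along y, 22 wide, 127 to 141 mm above the table (nuts to 151). Origin: on the table, on the star's vertical axis; z up. The star turns between bar and steel plate (plate top at most 74 mm high). Spokes pass under the bar, a finger cannot: push on either side of it.
- star (a joint): Turn of the larger press's star, rad, growing clockwise from above; lowers the plate 3.8 mm per rad, star stays level. Starts at 0 to 0.8; stop, plate on panel, at 3.6. Friction 0.25 N m, stays where left. Hub radius 22 mm, four level spokes at 90 degrees, 12 mm thick, centreline 110 mm above the table, reaching 90 mm from the axis with an 18 mm black ball at each end.
- star_end (a point): Centre of the black ball on one of the four spokes of the larger press's star, 81 mm from the star's axis and 110 mm above the table. It turns with the star; the other spokes stand at 90, 180 and 270 degrees from it.
- small_star_end (a point): Centre of the 14 mm black ball on one of the three spokes of the smaller press's star, 51 mm from that star's axis, 88 mm above the table. The smaller press is of the same kind, bed 120 x 196 mm and empty, bar and nuts up to 129 mm above the table. To be left alone.

How it is judged:
At the end, for the whole second after the job is handed in: The larger press's star is turned clockwise to its stop, within about 10 degrees (joint above 3.42 of 3.6 rad), and at rest, so that the plate is down on the panel (value of joint star above 3.42 rad and velocity of joint star between -0.05 and 0.05 rad/s); the robot touches nothing.
It fails at once if a spoke end of the smaller press's star is moved by more than 15 mm (distance of small_star_end from where it was at the start of the episode above 0.015 m).
It also fails if it takes over 48 s, if anything falls off the work surface, if the arm or the gripper's body presses on something with over 40 N, if the wrist force passes 120 N, or if a joint passes its speed limit or range.

ROBOT

A 6-joint arm with a two-finger parallel gripper is mounted at the origin on the work surface. World frame = base frame: x ahead of the robot, y to its left, z up, the work surface at z = 0. Lengths are in m, angles in rad, forces in N, time in s.
With the tool pointing down it reaches from about 0.325 to 0.775 m from the base axis. Payload 5.5 kg.
Tool frame: the origin (TCP) lies midway between the tips of the shut fingers; the grasp point (between the pads) lies 19 mm behind it; z points along the fingers, y is the line along which they close (so a half turn about z gives the same grasp; the last joint's range is limited). The gripper opens to 85 mm and grips with 20 to 120 N. Pads are 22 mm wide; open, the fingers measure 114 mm over their backs; the gripper's body (76 mm by 85 mm) begins 54 mm behind the grasp point. The pads swing forward as they close: fully open they stand 13 mm farther back than shut.
Start: joints at [1.246, 0.091, 1.231, -0, 1.82, -0.057], TCP at [0.159, 0.579, 0.231] pointing down, gripper open.
Joint ranges: [-2.87, 2.87], [-0.86, 2.18], [0.17, 2.46], [-1.51, 4.65], [0.06, 2.69], [-2.65, 2.65]. Speed limits (rad/s): [2.57, 2.57, 3.01, 3.14, 3.14, 3.14].

INTERFACE

Orientations are given as a 3x3 rotation matrix whose columns are the frame's x, y, z axes.
In Python, from rig import bot gives the robot as it stands. The module is installed in compiled form; this text tells all that it offers.
- The arm moves only by the tool arm_command, never from a script. Its argument "rows" is text: rows parted by semicolons, each of 6 numbers parted by spaces: the shift along the tool's x, y, z as a fraction of full scale, then the turn, a rotation vector about the tool's x, y, z as a fraction of full scale. A call has 1 to 12 rows; each row is the pose to reach, as a shift and turn from the pose commanded when the call began, along the tool's axes at that moment; what a row does not reach only later rows make up. Full scale, the value 1, is 0.3 m for a shift and 0.5 rad for a turn. A row lasts 1/10 s, in which the tool goes at most 50 mm and 8.59 degrees, less where a joint would pass 70% of its speed; a pose out of reach is approached as far as the arm can. A call with a number of a shift or a turn outside -1 to 1 is refused whole. A call with a gripper value outside its range is refused whole. "hand" is the closure, from 0 (fully open) to 1 (shut), set as the call begins (left out, the last holds). The fingers move at their own pace and stop on an object; "squeeze" is the grip in N (left out, the last holds). Time passes only in rows, so rows that repeat a pose let the fingers close. It gives the time, the measured TCP pose, the force, the opening and the grip force at its end, in the units of the state.
- bot.state(): the state, without advancing time (a new reading comes with each control period).
- bot.snapshot(name): name is "scene" or "top"; returns a dict with "frame" (400x640x3 uint8, red, green, blue), "range_z" (400x640 float32, m along the optical axis (not along the pixel's ray), 0 where there is no reading), "vertical_fov" (degrees; the focal length in pixels is half the picture's height over the tangent of half this angle, whatever the lens; pixels are square), "cx", "cy" (the principal point, pixels), "rvec" (rotation vector, rad) and "tvec" (3), from world to camera coordinates, as OpenCV has them. Camera axes: x right, y down, z forward; pixel columns grow to the right and rows downward; lengths in m; the calibration is good to about 2 mm. A picture is of the moment at which its call begins.
- bot.job_done(): hands the job in; it is judged then, once.
The state is a dict: "t": time; "joints": joint angles; "qvel": joint speeds; "joint_efforts": joint torques, N m; "ee_pos": TCP position; "orientation": TCP orientation; "force": force on the tool from outside, world axes, zero at the start; "torque": the same for the moment, N m; "gripper_width": finger opening in m; "gripper_force": force on a finger pad.
Only numpy, scipy, OpenCV 4.12 (cv2) and the standard library are available. Lean on these libraries where they do the work, as an engineer would, in place of code of your own. Each camera call takes 0.05 s, during which the arm holds its last target. There are 200 camera calls.

## Working session

There is one attempt and no reset: what is moved stays moved. The work goes in short steps, Python scripts to look and compute and a tool call to move; the robot and the scene stay as the last step left them, time stands still between calls to the robot, and variables do not carry over. Pictures are saved under pics/ and viewed, at most 10 in all, crops included, and the job is handed in when it is done.

Besides the shell and the picture viewer there is one more tool, called after "Request:" by a JSON object that holds its "name" and its "arguments", one argument or row to a line. arm_command: Moves the arm, as the interface text tells. Shift numbers are shares of 0.3 m and turn numbers shares of 0.5 rad, none past 1 either way. Its arguments: {"type":"object","properties":{"rows":{"type":"string"},"hand":{"type":"number"},"squeeze":{"type":"number"}},"required":["rows"]}

```bash
mkdir -p pics
cat > h.py <<'E'
import numpy as np, cv2
from rig import bot
def snap(n):
    s=bot.snapshot(n); f=200/np.tan(np.radians(s["vertical_fov"])/2)
    K=np.array([[f,0,s["cx"]],[0,f,s["cy"]],[0,0,1]]); R=cv2.Rodrigues(np.array(s["rvec"],float))[0]; t=np.array(s["tvec"],float).reshape(3)
    return s,K,R,t
def cloud(s,K,R,t):
    v,u=np.mgrid[:400,:640]; z=s["range_z"]
    c=np.stack([(u-K[0,2])/K[0,0]*z,(v-K[1,2])/K[1,1]*z,z],-1)
    return (c-t)@R
def ray(u,v,h,K,R,t):
    d=R.T@np.linalg.solve(K,[u,v,1]); o=-R.T@t
    return o+d*(h-o[2])/d[2]
E
python3 - <<'E'
from h import *
for n in("scene","top"):
    s,K,R,t=snap(n); cv2.imwrite(f"pics/{n}0.png",s["frame"][:,:,::-1]); print(n,-R.T@t,K[0,0])
st=bot.state();print(st["t"],st["ee_pos"],st["orientation"])
E
```

```text
scene [1.05126099 0.34293454 0.73307936] 439.14219222264484
top [ 0.4255142  -0.0164613   1.07960159] 490.6101399702661
0.1 [0.15872936 0.57836492 0.23023175] [[-9.64343958e-01  2.64651609e-01 -5.07523594e-04]
 [ 2.64652093e-01  9.64342447e-01 -1.70718153e-03]
 [ 3.76182068e-05 -1.78062737e-03 -9.99998414e-01]]
```

View pics/scene0.png

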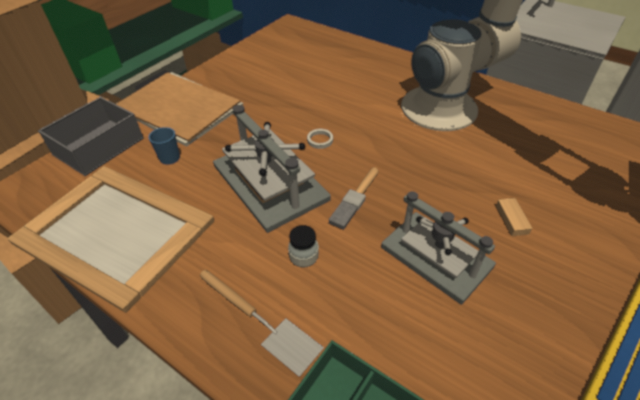

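View pics/top0.png

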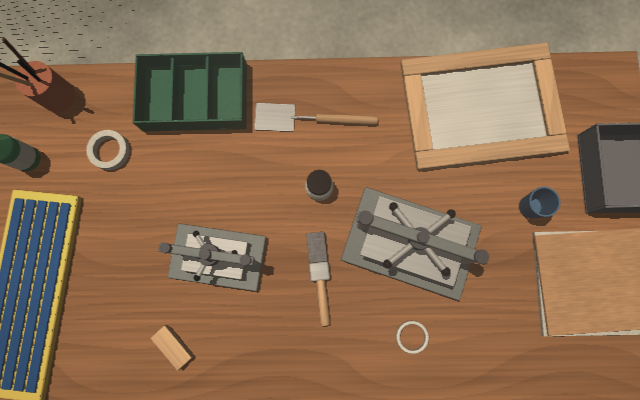

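The top view shows the larger press with its hub near (422,238) and balls near (394,207), (451,213), (446,272) and (390,266). The smaller press is near (207,254). Next I'll convert these pixels to positions.

Run:
```python
from h import *
s,K,R,t=snap("top"); P=cloud(s,K,R,t); g=s["frame"].max(2)
cv2.imwrite("pics/crop.png",cv2.resize(s["frame"][170:320,330:500,::-1],None,fx=4.5,fy=3.9*4.5/3.9*0.88,interpolation=2)[:600])
B=[]
for u,v in((394,207),(451,213),(446,272),(390,266)):
    w=g[v-9:v+10,u-9:u+10]; z=P[v-9:v+10,u-9:u+10,2]
    m=(w<75)&(z>.1)&(z<.125); yy,xx=np.nonzero(m); c=(xx.mean()+u-9,yy.mean()+v-9)
    p=ray(*c,.112,K,R,t); B.append(p); print(c,m.sum(),p.round(4),np.median(z[m]))
B=np.array(B); c=B.mean(0); print("c",c)
for b in B: d=b-c; print(np.hypot(*d[:2]),np.degrees(np.arctan2(d[1],d[0])))
for u,v in((366,218),(481,257)): print("nut",ray(u,v,.151,K,R,t),P[v,u])
for nm,(a,b,c_,d) in {"big":(340,180,500,310),"sm":(155,215,275,300)}.items():
    Q=P[b:d,a:c_]; 
    for lo,hi in((.01,.04),(.12,.16),(.1,.12)):
        q=Q[(Q[...,2]>lo)&(Q[...,2]<hi)]
        if len(q)>5: print(nm,lo,cv2.minAreaRect(q[:,:2].astype(np.float32)))
print(P[185,320],P[205,540],P[338,428])
```

```text
(np.float64(392.95652173913044), np.float64(206.06521739130434)) 46 [ 0.576  -0.1529  0.112 ] 0.11693688131992844
(np.float64(451.10869565217394), np.float64(213.08695652173913)) 46 [ 0.5596 -0.2674  0.112 ] 0.11587370520200968
(np.float64(445.86538461538464), np.float64(271.5192307692308)) 52 [ 0.445  -0.2502  0.112 ] 0.1162459050036235
(np.float64(387.07272727272726), np.float64(263.8727272727273)) 55 [ 0.4618 -0.1366  0.112 ] 0.11606881917636452
c [ 0.51056894 -0.20176097  0.112     ]
0.08164778032652074 36.791270264375896
0.0818639927699814 -53.24541598043947
0.08157343251855796 -143.54845056062095
0.08138031315208315 126.80772005773609
nut [ 0.54789988 -0.09514886  0.151     ] [ 0.54837922 -0.09545705  0.14736297]
nut [ 0.46995489 -0.30800803  0.151     ] [ 0.47014588 -0.30926097  0.14700927]
big 0.01 ((0.5110567808151245, -0.20267179608345032), (0.2661491930484772, 0.17126238346099854), 70.0340805053711)
big 0.12 ((0.5105757713317871, -0.201518252491951), (0.2552533745765686, 0.11838602274656296), 80.27709197998047)
big 0.1 ((0.5112717747688293, -0.2004009485244751), (0.22945745289325714, 0.13146376609802246), 81.9725112915039)
sm 0.01 ((0.48817145824432373, 0.2190518081188202), (0.19779905676841736, 0.12029881030321121), 80.58969116210938)
sm 0.12 ((0.4876323640346527, 0.2174561470746994), (0.18568962812423706, 0.021443793550133705), 80.6176986694336)
sm 0.1 ((0.48708873987197876, 0.21818000078201294), (0.18896543979644775, 0.04159420728683472), 79.56381225585938)
[ 0.63038905 -0.0079562   0.06936925] [ 0.5882402  -0.49039407  0.00667943] [ 0.30956178 -0.22792956  0.01626954]
```

View pics/crop.png

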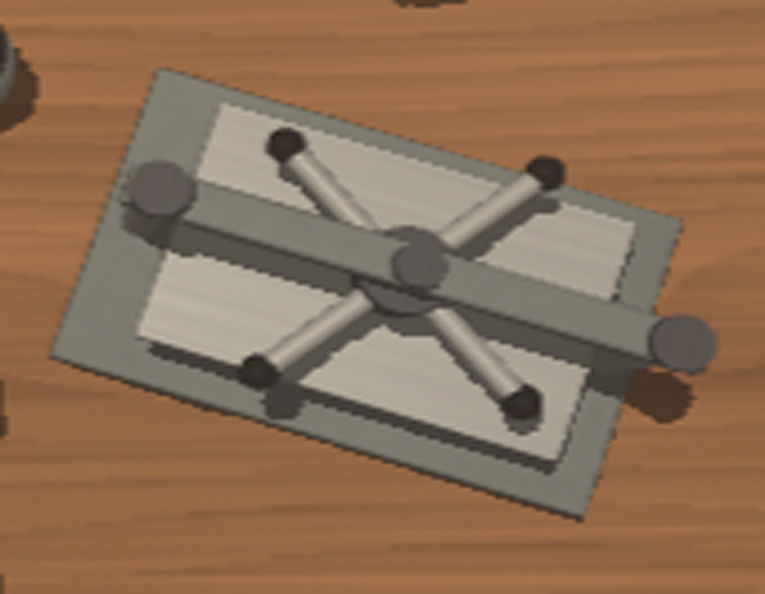

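The top crop shows the four balls, and they check out: radius 81.4–81.9 mm and 90° spacing. The bar runs at a world angle of 70°, and the star's centre is at (0.511, -0.202). I'll push on the side nearest the robot with the fingers shut, keeping tool y along the bar. First, travel at z = 0.23.

Request:
{"name": "arm_command", "arguments": {
  "rows": "-0.08 -0.11 0 0 0 0; -0.18 -0.24 0 0 0 0; -0.28 -0.38 0 0 0 0; -0.38 -0.52 0 0 0 0; -0.48 -0.65 0 0 0 0; -0.53 -0.72 0 0 0 0; -0.53 -0.72 0 0 0 0; -0.53 -0.72 0 0 0 0",
  "hand": 1,
  "squeeze": 60
}}

```text
t: 0.95
ee_pos: [0.2551, 0.3281, 0.2313]
orientation: [[-0.964, 0.266, 0.0], [0.266, 0.964, 0.001], [0.0, 0.001, -1.0]]
force: [0.2, 0.4, -0.6]
gripper_width: 0.0003
gripper_force: 0.0
```

Request:
{"name": "arm_command", "arguments": {
  "rows": "-0.08 -0.11 0 0 0 0; -0.18 -0.24 0 0 0 0; -0.28 -0.38 0 0 0 0; -0.38 -0.52 0 0 0 0; -0.48 -0.65 0 0 0 0; -0.53 -0.72 0 0 0 0; -0.53 -0.72 0 0 0 0; -0.53 -0.72 0 0 0 0; -0.53 -0.72 0 0 0 0"
}}

```text
t: 1.85
ee_pos: [0.351, 0.0792, 0.2311]
orientation: [[-0.965, 0.263, -0.001], [0.263, 0.965, 0.001], [0.001, 0.0, -1.0]]
force: [0.3, 0.3, -0.8]
gripper_width: 0.0004
gripper_force: 0.0
```

Request:
{"name": "arm_command", "arguments": {
  "rows": "-0.08 -0.11 0 0 0 0.05; -0.18 -0.24 0 0 0 0.1; -0.28 -0.38 0 0 0 0.16; -0.38 -0.52 0 0 0 0.16; -0.48 -0.65 0 0 0 0.16; -0.53 -0.72 0 0 0 0.16; -0.53 -0.72 0 0 0 0.16; -0.53 -0.72 0 0 0 0.16; -0.53 -0.72 0 0 0 0.16"
}}

```text
t: 2.75
ee_pos: [0.4476, -0.1707, 0.2314]
orientation: [[-0.941, 0.338, 0.0], [0.338, 0.941, 0.0], [-0.0, 0.0, -1.0]]
force: [-0.2, 0.3, -0.1]
gripper_width: 0.0
gripper_force: 0.0
```

Request:
{"name": "arm_command", "arguments": {
  "rows": "0 -0.01 0.12 0 0 0; 0 -0.01 0.25 0 0 0; 0 -0.01 0.37 0 0 0; 0 -0.01 0.42 0 0 0; 0 -0.01 0.453 0 0 0; 0 -0.01 0.453 0 0 0; 0 -0.01 0.453 0 0 0"
}}

```text
t: 3.45
ee_pos: [0.4472, -0.1754, 0.0974]
orientation: [[-0.94, 0.34, 0.003], [0.34, 0.94, -0.001], [-0.003, -0.0, -1.0]]
force: [0.3, -0.5, 0.2]
gripper_width: -0.0002
gripper_force: 0.0
```

Run:
```python
from h import *
s,K,R,t=snap("scene"); cv2.imwrite("pics/s1.png",cv2.resize(s["frame"][80:240,190:350,::-1],None,fx=3.7,fy=3.7,interpolation=2))
```

```text
(no output)
```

View pics/s1.png

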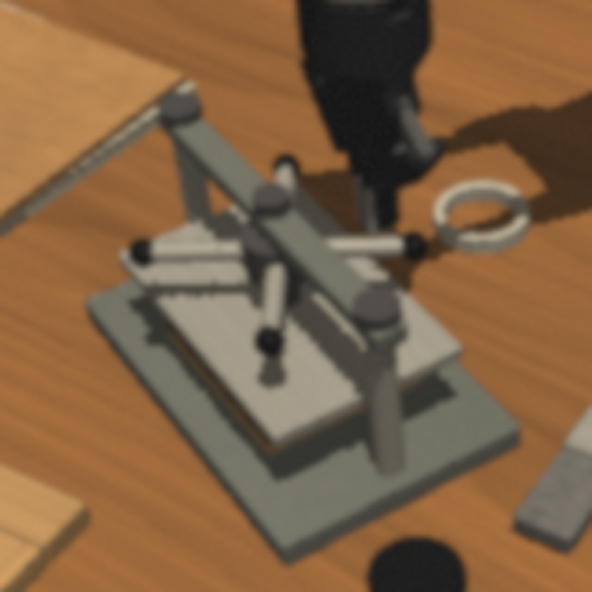

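In the crop, the shut fingers at about (375,205) are behind the spoke whose ball is at (412,245). They're clear of the bar and below spoke height. Now I push stroke 1.

Request:
{"name": "arm_command", "arguments": {
  "rows": "-0.01 0.015 0.007 0 0 0; -0.02 0.03 0.007 0 0 0; -0.03 0.055 0.007 0 0 0; -0.045 0.085 0.007 0 0 0; -0.058 0.1 0.007 0 0 0; -0.07 0.116 0.007 0 0 0; -0.085 0.13 0.007 0 0 0; -0.098 0.142 0.007 0 0 0; -0.098 0.142 0.007 0 0 0; -0.098 0.142 0.007 0 0 0"
}}

```text
t: 4.5
ee_pos: [0.4884, -0.145, 0.093]
orientation: [[-0.94, 0.34, -0.001], [0.34, 0.94, 0.0], [0.001, 0.0, -1.0]]
force: [-2.7, -1.0, -0.9]
gripper_width: -0.0
gripper_force: 0.9
```

```bash
cat > look.py <<'E'
from h import *
# star turn from visible black balls at z~.115 around the axis, by depth + darkness in the top view
def look():
    c=np.array([.5106,-.2018]); s,K,R,t=snap("top"); P=cloud(s,K,R,t)
    r=np.hypot(P[...,0]-c[0],P[...,1]-c[1]); m=((s["frame"].max(2)<85)&(abs(P[...,2]-.115)<.009)&(r>.068)&(r<.096)).astype(np.uint8)
    n,l,st,ce=cv2.connectedComponentsWithStats(m)
    for i in range(1,n):
        if st[i,4]>=15:
            d=ray(*ce[i],.112,K,R,t)[:2]-c; print("ball area",st[i,4],"r",np.hypot(*d).round(4),"phi",(160-np.degrees(np.arctan2(d[1],d[0]))+180)%360-180)
    e=bot.state()["ee_pos"]; d=np.array(e[:2])-c; A=np.radians(70)
    print("a,b mm",1e3*(d@[np.cos(A),np.sin(A)]),1e3*(d@[-np.sin(A),np.cos(A)]),"z",e[2],bot.state()["force"])
look()
E
python3 look.py
```

```text
ball area 80 r 0.0794 phi -24.92143282995653
a,b mm 45.78491666179184 40.289570728575185 z 0.09302312798866025 [-1.37877574 -0.51728799 -0.53398463]
```

Request:
{"name": "arm_command", "arguments": {
  "rows": "0.01 -0.02 0 0 0 0; 0.01 -0.02 0 0 0 0; 0.01 -0.02 -0.14 0 0 0; 0.01 -0.02 -0.24 0 0 0; 0.012 -0.12 -0.24 0 0 0; 0.012 -0.24 -0.24 0 0 0; 0.012 -0.33 -0.24 0 0 0; 0.012 -0.33 -0.24 0 0 0; 0.012 -0.33 -0.14 0 0 0; 0.012 -0.33 -0.04 0 0 0; 0.012 -0.33 0 0 0 0; 0.012 -0.33 0 0 0 0"
}}

```text
t: 5.75
ee_pos: [0.4504, -0.236, 0.0912]
orientation: [[-0.94, 0.34, -0.003], [0.34, 0.94, 0.002], [0.004, 0.001, -1.0]]
force: [0.4, 0.1, 0.5]
gripper_width: -0.0003
gripper_force: 0.0
```

```bash
python3 look.py
```

```text
ball area 48 r 0.0818 phi 154.92205074112388
ball area 53 r 0.081 phi 65.20659109464992
ball area 61 r 0.0815 phi -24.70221147568884
a,b mm -52.96045532120511 43.855041680924636 z 0.09319672200484538 [ 0.81664252 -0.03671754 -0.67383557]
```

The star has turned 32° and the finger is in place behind the next spoke. Now stroke 2.

Request:
{"name": "arm_command", "arguments": {
  "rows": "0.013 0.035 0 0 0 0; 0.035 0.07 0 0 0 0; 0.053 0.108 0 0 0 0; 0.062 0.14 0 0 0 0; 0.068 0.172 0 0 0 0; 0.065 0.21 0 0 0 0; 0.058 0.243 0 0 0 0; 0.028 0.29 0 0 0 0; 0.008 0.312 0 0 0 0; -0.013 0.333 0 0 0 0; -0.027 0.347 0 0 0 0; -0.027 0.347 0 0 0 0"
}}

```text
t: 7.0
ee_pos: [0.4947, -0.1413, 0.0942]
orientation: [[-0.94, 0.34, 0.0], [0.34, 0.94, -0.0], [-0.0, 0.0, -1.0]]
force: [-3.0, -1.0, -0.7]
gripper_width: -0.0001
gripper_force: 1.0
```

```bash
python3 look.py
```

```text
ball area 77 r 0.0799 phi -19.05098795167538
a,b mm 51.32225628286609 35.62306272402831 z 0.09420815179833918 [-1.47309194 -0.21708934 -0.28196323]
```

Request:
{"name": "arm_command", "arguments": {
  "rows": "0.015 -0.02 0 0 0 0; 0.015 -0.02 0 0 0 0; 0.015 -0.02 -0.14 0 0 0; 0.015 -0.02 -0.24 0 0 0; 0.028 -0.12 -0.24 0 0 0; 0.028 -0.24 -0.24 0 0 0; 0.028 -0.337 -0.24 0 0 0; 0.028 -0.337 -0.24 0 0 0; 0.028 -0.337 -0.14 0 0 0; 0.028 -0.337 -0.04 0 0 0; 0.028 -0.337 0 0 0 0; 0.028 -0.337 0 0 0 0"
}}

```text
t: 8.25
ee_pos: [0.4512, -0.2331, 0.0913]
orientation: [[-0.94, 0.341, -0.003], [0.341, 0.94, 0.002], [0.004, 0.001, -1.0]]
force: [0.3, -0.9, 1.0]
gripper_width: -0.0
gripper_force: 0.0
```

```bash
python3 look.py
```

```text
ball area 49 r 0.082 phi 160.93908977733304
ball area 57 r 0.0809 phi 71.58834437608937
ball area 64 r 0.0815 phi -19.01456354025754
a,b mm -49.9976043335398 44.17999862663298 z 0.0932319993125567 [0.23652615 0.07754915 1.08267288]
```

Request:
{"name": "arm_command", "arguments": {
  "rows": "0.013 0.025 0 0 0 0; 0.035 0.06 0 0 0 0; 0.053 0.098 0 0 0 0; 0.059 0.12 0 0 0 0; 0.062 0.135 0 0 0 0"
}}

```text
t: 8.8
ee_pos: [0.4492, -0.1902, 0.0954]
orientation: [[-0.94, 0.341, 0.003], [0.341, 0.94, -0.004], [-0.005, -0.003, -1.0]]
force: [0.6, -5.0, 1.1]
gripper_width: -0.0
gripper_force: 2.5
```

Request:
{"name": "arm_command", "arguments": {
  "rows": "0.004 0.012 0 0 0 0; 0.005 0.024 0 0 0 0; 0.005 0.03 0 0 0 0; 0.005 0.03 0 0 0 0"
}}

```text
t: 9.2
ee_pos: [0.4505, -0.1809, 0.0947]
orientation: [[-0.94, 0.341, 0.002], [0.341, 0.94, -0.002], [-0.002, -0.001, -1.0]]
force: [-1.0, -4.0, 1.8]
gripper_width: -0.0002
gripper_force: 1.7
```

Request:
{"name": "arm_command", "arguments": {
  "rows": "-0.001 0.01 0 0 0 0; -0.003 0.02 0 0 0 0; -0.005 0.03 0 0 0 0; -0.005 0.03 0 0 0 0"
}}

```text
t: 9.6
ee_pos: [0.4546, -0.1728, 0.094]
orientation: [[-0.94, 0.341, 0.001], [0.341, 0.94, -0.001], [-0.001, -0.0, -1.0]]
force: [0.0, -3.6, 2.7]
gripper_width: 0.0002
gripper_force: 1.6
```

Request:
{"name": "arm_command", "arguments": {
  "rows": "-0.001 0.01 0 0 0 0; -0.002 0.02 0 0 0 0; -0.003 0.03 0 0 0 0; -0.003 0.03 0 0 0 0"
}}

```text
t: 10.0
ee_pos: [0.4555, -0.1711, 0.094]
orientation: [[-0.938, 0.346, -0.006], [0.346, 0.938, -0.013], [0.001, -0.014, -1.0]]
force: [-14.0, -25.5, 4.1]
gripper_width: 0.0002
gripper_force: 14.1
```

Request:
{"name": "arm_command", "arguments": {
  "rows": "-0.006 0.012 0 0 0 0; -0.014 0.024 0 0 0 0; -0.014 0.024 0 0 0 0"
}}

```text
t: 10.3
ee_pos: [0.4562, -0.1706, 0.0941]
orientation: [[-0.937, 0.35, -0.02], [0.35, 0.937, -0.021], [0.011, -0.027, -1.0]]
force: [-38.3, -42.3, 12.6]
gripper_width: -0.0
gripper_force: 29.0
```

```bash
python3 look.py
```

```text
ball area 49 r 0.0815 phi 116.24683449601582
ball area 51 r 0.0819 phi -153.9495425610943
a,b mm 10.72961264748357 61.8057074792234 z 0.09406628722721977 [-38.84243356 -42.14301866  13.46784321]
```

The star has met its stop: it turned about 173° (3.02 rad), so it started near 0.58, and the force has risen sharply. I'll back off and lift clear.

Request:
{"name": "arm_command", "arguments": {
  "rows": "0.014 -0.025 0 0 0 0; 0.02 -0.05 0 0 0 0; 0.025 -0.08 0 0 0 0; 0.03 -0.1 0 0 0 0; 0.03 -0.1 0 0 0 0; 0.03 -0.1 -0.14 0 0 0; 0.03 -0.1 -0.3 0 0 0; 0.03 -0.1 -0.45 0 0 0; 0.2 -0.1 -0.45 0 0 0; 0.2 -0.1 -0.45 0 0 0; 0.2 -0.1 -0.45 0 0 0"
}}

```text
t: 11.45
ee_pos: [0.3981, -0.1664, 0.2285]
orientation: [[-0.94, 0.34, 0.001], [0.34, 0.94, -0.0], [-0.001, 0.0, -1.0]]
force: [0.4, 0.1, 0.1]
gripper_width: 0.0003
gripper_force: 0.0
```

```bash
python3 look.py
python3 - <<'E'
from h import *
s,K,R,t=snap("scene"); cv2.imwrite("pics/s2.png",cv2.resize(s["frame"][80:240,190:350,::-1],None,fx=3.7,fy=3.7,interpolation=2))
E
```

```text
ball area 49 r 0.0815 phi 116.24683449601582
ball area 53 r 0.0817 phi -153.75976438773193
ball area 58 r 0.0812 phi 26.061854178507446
a,b mm -5.338113964653328 117.43790012374308 z 0.22806537259033813 [ 0.8606306  -0.12310223 -0.12879993]
```

View pics/s2.png

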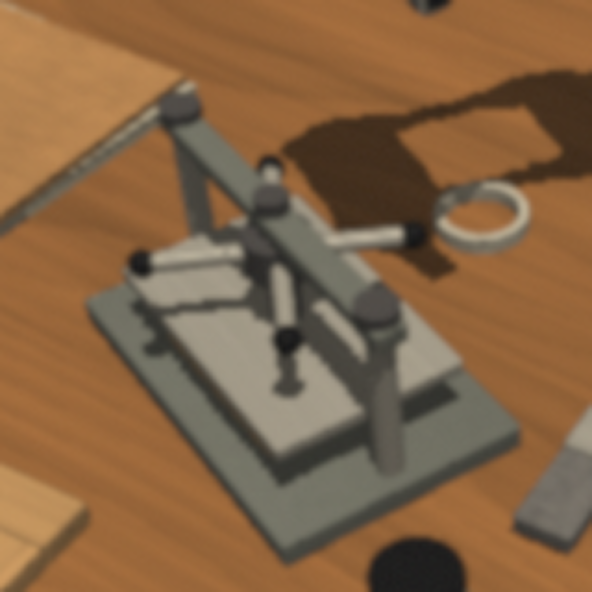

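The picture shows the plate down on the panel with no gap at its front edge near (285,455), and the gripper well clear. The star stayed at the angle where it stopped.

```bash
python3 -c "
from rig import bot
print(bot.job_done())"
```

```text
the job is handed in; nothing more can be done
None
```

I turned the larger press's star clockwise about 173° until it would go no further, so the plate is down on the panel; the arm is clear, the smaller press was not touched, and the job is handed in (no verdict was returned).

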